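# Open the vial station and fold out its loading leaf

### The arm

A 7-joint arm with a two-finger parallel gripper is mounted at the origin on a cart in front of the work surface, level with it; the furniture and walls round the work are solid. World frame = base frame: x ahead of the robot, y to its left, z up, the work surface at z = 0. Lengths are in m, angles in rad, forces in N, time in s.
With the tool pointing down it reaches from about 0.35 to 0.9 m from the base axis. Payload 8.1 kg.
Tool frame: the origin (TCP) lies on the centre line of the jaws, within the pads' length; the fingertips stand 19 mm ahead of it and the grasp point (between the pads) is the TCP (arm.tip_reach is the distance from the TCP to the fingertips, in m); z points along the fingers, y is the line along which they close (so a half turn about z gives the same grasp; the last joint's range is limited). The gripper opens to 92 mm and grips with 3 to 60 N. Pads are 19 mm wide; open, the fingers measure 130 mm over their backs; the gripper's body (75 mm by 190 mm) begins 47 mm behind the grasp point.
Start: joints at [1.028, 0.434, 0.025, 1.573, -0.012, 1.134, -0.075], TCP at [0.266, -0.566, 0.246] pointing down, gripper open.
Joint ranges: [-2.62, 2.62], [-0.44, 2.09], [-1.27, 1.32], [0.08, 2.57], [-1.32, 4.46], [0.12, 2], [-2.74, 2.74]. Speed limits (rad/s): [2.22, 2.22, 3.01, 3.01, 3.14, 3.14, 3.14].

### API

Orientations are given as a rotation vector (axis times angle).
In Python, from cell import arm gives the robot as it stands.
- The arm moves only by the tool arm_command, never from a script. Its argument "targets" is a list that holds one entry, the list of rows, each a list of 6 numbers: the shift along the tool's x, y, z in m, then the turn, a rotation vector about the tool's x, y, z in rad. A call has 1 to 10 rows; each row shifts and turns the commanded pose from where the row before left it, along the tool's axes as they then stand; what a row does not reach is not made up. A row lasts 1/8 s, in which the tool goes at most 62.5 mm and 10.7 degrees, less where a joint would pass 70% of its speed; a pose out of reach is approached as far as the arm can. A call with a gripper value outside its range is refused whole. "jaw" is the finger opening in m, from 0 to 0.0918, set as the call begins (left out, the last holds). The fingers move at their own pace and stop on an object; "newtons" is the grip in N (left out, the last holds). Time passes only in rows, so rows that do not move let the fingers close. It gives the time, the measured TCP pose, the force, the opening and the grip force at its end, in the units of the state.
- arm.observe(): the state, without advancing time (a new reading comes with each control period).
- arm.get_image(name): name is "scene" or "side" or "wrist"; returns a dict with "pixels" (480x640x3 uint8, red, green, blue), "z_map" (480x640 float32, m along the optical axis (not along the pixel's ray), 0 where there is no reading), "fx", "fy", "cx", "cy" (pixels), "dist" ([k1, k2, p1, p2, k3] as OpenCV has them; the pictures are not rectified), "xyz" and "rotation" of the camera in the world; the wrist camera has in their place "T_tool_cam" (4x4, takes a point from camera to tool coordinates, whose origin is the TCP and whose axes are the flange's). Camera axes: x right, y down, z forward; pixel columns grow to the right and rows downward; lengths in m; the calibration is good to about 2 mm. A picture is of the moment at which its call begins: read the wrist's pose just before it.
- arm.sign_off(): hands the job in; it is judged then, once.
The state is a dict: "clock": time; "joints": joint angles; "dq": joint speeds; "joint_efforts": joint torques, N m; "position": TCP position; "ee_rot": TCP orientation; "force": force on the tool from outside, world axes, zero at the start; "ft_torque": the same for the moment, N m; "width": opening from 0.0 (shut) to 1.0 (fully open); "gripper_force": force on a finger pad.
Only numpy, scipy, OpenCV 4.12 (cv2) and the standard library are available. Lean on these libraries where they do the work, as an engineer would, in place of code of your own. Each camera call takes 0.05 s, during which the arm holds its last target. There are 200 camera calls.

### The job

Open the vial station for loading: raise its cover until it leans back on its stop, then swing the metal loading leaf inside (it has a pull on top) up, over past upright and down on the outside until it bears on its stop, leaving both like that and letting go. Lower the leaf by hand all the way, so that it settles gently and is never dropped, and do not fling the cover. Leave the beaker, the filters and the marker lying around where they are.

Things in the scene. Friction and masses are not known exactly. Their poses are not given: they have to be found in the camera images.
- station: White low bench box, 180 x 196 x 60 mm (103 high with its cover shut), fixed. Origin: centre of its underside; z up; x points to the cover's hinge side (its back); y runs along both hinges, which are level. The leaf folds out over the -x side. A vial rack stands in its bay under the leaf. Two dark lugs on the -x side are the leaf's stop.
- cover (a joint): Angle of the white cover (rad): 0 shut, grows as it opens, 1.75 on its stop, leaning back past upright. It weighs about 0.3 kg and falls shut if let go below about 1.4 rad and falls back onto its stop above that.
- cover_tab (a point): Grip point of the cover's grey tongue, mid-edge opposite its hinge: 30 mm wide along the hinge, 8 thick, sticking out 36 beyond the cover's wall. Point at mid-width and mid-thickness, 10 mm from the tip; shut, it is 216 mm from the hinge axis towards the station's -x and 39 above it. Pinched on its side edges (closing along the hinge) it turns between the fingers as the cover swings.
- cover_hinge (a point): Middle of the cover's hinge axis, on the station at (92, 0, 60) mm of its frame; the axis runs along the station's y.
- leaf (a joint): Angle of the metal leaf (0.3 kg), rad: 0 folded in (flat, flush with the station's top, under the cover), 1.57 upright, growing as it goes down outside. The stop comes somewhere near level, perhaps some degrees before or after 3.14: it must be felt. The hinge is slightly stiff: let go, the leaf stays only within about 12 degrees of upright; elsewhere it falls, fast.
- leaf_pull (a point): Middle of the leaf's pull: a dark round bar, 12 mm thick, 40 long along the hinge, on two posts, its axis 22 mm off the leaf's face and 75 from the leaf's hinge axis. On top of the folded leaf, underneath once it is folded out. Pinched over its two ends (closing along the hinge) it turns between the fingers.
- leaf_tab (a point): Grip point of the leaf's end tongue: 30 mm wide along the hinge, 8 thick, 35 long, mid-edge of the 180 wide, 105 long leaf. Point at mid-thickness, 10 mm from the tip, 130 from the hinge axis, 4 below the folded leaf's top face. Folded in, it lies in a close slot out of reach; with the leaf up it can be pinched on its side edges (closing along the hinge) and turns between the fingers.
- leaf_hinge (a point): Middle of the leaf's hinge axis, on the station at (-85, 0, 60) mm of its frame; the axis runs along the station's y, and lies in the leaf's face that is on top when folded.
- filter_a: Small white disc-shaped syringe filter, 30 mm wide, 15 mm high, lying beside the station; origin at its underside. Leave alone.
- filter_b: The same, on the station's other side. Leave alone.
- glass_beaker: Empty clear low beaker, 64 mm wide, 83 mm high, standing beside the station; origin at its underside. Leave alone.
- marker: Marker pen with black ends, 130 mm long, 16 mm thick, lying on the worktop; origin at its underside. Leave alone.

How it is judged:
On the way, in this order (a step that is already met when the one before it is completed fails the run):
1. the cover leans on its stop, the leaf still folded in (value of joint cover above 1.69 rad and value of joint leaf below 0.3 rad), for 0.2 s.
2. the leaf stands about upright (value of joint leaf between 1.3 and 1.85 rad), for 0.05 s.
3. the leaf bears on its stop (value of joint leaf above 3.17 rad), for 0.2 s.
At the end, for the whole second after the job is handed in: The cover leans back on its stop (within 0.06 rad of it), the leaf is folded out and bears on its stop (within 0.05 rad), both at rest and let go (value of joint cover above 1.69 rad and value of joint leaf above 3.17 rad and velocity of joint each of leaf, cover below 0.1 rad/s); the robot touches nothing.
It fails at once if the leaf was dropped or slammed (faster than 2 rad/s on its way down) (value of joint leaf above 1.9 rad and velocity of joint leaf above 2 rad/s).
It fails at once if the cover was flung (faster than 4 rad/s) (velocity of joint cover above 4 rad/s).
It fails at once if the beaker, a filter or the marker was pushed more than 30 mm (distance of any of filter_a, filter_b, glass_beaker, marker from where it was at the start of the episode above 0.03 m).
It also fails if it takes over 72 s, if anything falls off the work surface, if the arm or the gripper's body presses on something with over 40 N, if the wrist force passes 120 N, or if a joint passes its speed limit or range.

## Working session

There is one attempt and no reset: what is moved stays moved. The work goes in short steps, Python scripts to look and compute and a tool call to move; the robot and the scene stay as the last step left them, time stands still between calls to the robot, and variables do not carry over. Pictures are saved under pics/ and viewed, at most 10 in all, crops included, and the job is handed in when it is done.

Besides the shell and the picture viewer there is one more tool, called after "Call:" as name(argument=value, ...), one argument or row to a line, values as JSON. arm_command: Moves the arm, as the interface text tells. Its arguments: {"type":"object","properties":{"targets":{"type":"array","items":{"type":"array","items":{"type":"array","items":{"type":"number"}}}},"jaw":{"type":"number"},"newtons":{"type":"number"}},"required":["targets"]}

```bash
mkdir -p pics; ls; cat > h.py <<'E'
import numpy as np, cv2
from cell import arm
from scipy.spatial.transform import Rotation as R
def campose(im,st=None):
    if 'xyz' in im:
        r=np.array(im['rotation'],float)
        r=r if r.shape==(3,3) else R.from_rotvec(r).as_matrix() if r.size==3 else R.from_quat(r).as_matrix()
        return r,np.array(im['xyz'])
    T=np.array(im['T_tool_cam']);Rt=R.from_rotvec(st['ee_rot']).as_matrix()
    return Rt@T[:3,:3],Rt@T[:3,3]+np.array(st['position'])
def cloud(im,st=None):
    r,t=campose(im,st);K=np.array([[im['fx'],0,im['cx']],[0,im['fy'],im['cy']],[0,0,1.]])
    v,u=np.mgrid[:480,:640]
    p=cv2.undistortPoints(np.stack([u,v],-1).reshape(-1,1,2).astype(np.float64),K,np.array(im['dist'],float)).reshape(480,640,2)
    z=im['z_map'][...,None].astype(float)
    P=np.concatenate([p*z,z],-1)@r.T+t
    P[im['z_map']==0]=np.nan
    return P
E
python3 - <<'E'
from h import *
st=arm.observe();print(st)
a=[]
for n in('scene','side'):
    im=arm.get_image(n);print(n,im['xyz'],im['rotation'])
    np.savez('pics/'+n,P=cloud(im),px=im['pixels'])
    a.append(im['pixels'][...,::-1])
    cv2.imwrite(f'pics/{n}0.png',a[-1])
E
```

```text
pics
{'clock': 0.0, 'joints': array([ 1.02838231,  0.43524099,  0.02498253,  1.57414722, -0.01162762,
        1.13400223, -0.07511155]), 'dq': array([ 0.00052965, -0.00024588, -0.00060872, -0.00070373, -0.0005173 ,
       -0.0008604 ,  0.00160768]), 'joint_efforts': array([-5.81720287e-04, -6.67851663e+01,  9.84916762e-01, -3.14461219e+01,
       -6.05734158e-02,  4.28639946e-02,  1.54954964e-04]), 'position': array([ 0.26584019, -0.56507914,  0.24491449]), 'ee_rot': array([-3.06442924e+00, -6.84802170e-01,  7.61280906e-04]), 'force': array([0.24684881, 0.1721    , 0.58194114]), 'ft_torque': array([ 0.02813164, -0.0239193 ,  0.01723238]), 'gripper_force': 0.0, 'width': 0.9953833806029466}
scene [0.16723297 0.5282332  0.775396  ] [-0.71744466  2.59949832 -1.10394047]
side [0.80035698 0.46910111 0.91585045] [-0.55071007 -2.82659053  0.89905007]
```

View pics/scene0.png

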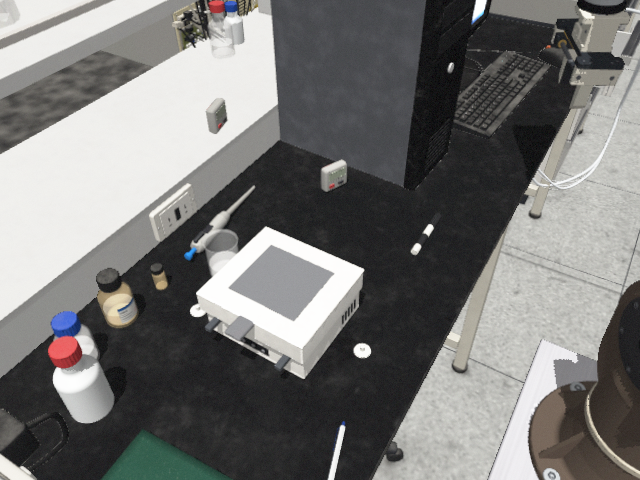

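View pics/side0.png

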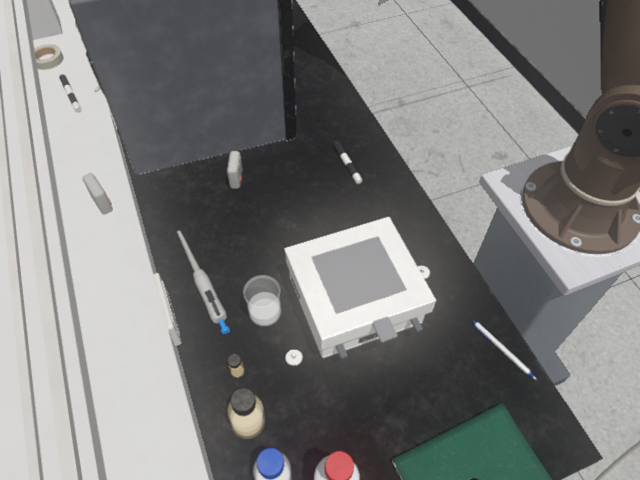

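```bash
python3 - <<'E'
from h import *
for n in('scene','side'):
    d=np.load(f'pics/{n}.npz');P=d['P'];px=d['px'].astype(int)
    z=P[...,2];m=(z>.085)&(z<.115)&(P[...,0]>.3)&(np.hypot(P[...,0]-.266,P[...,1]+.566)>.15)
    m=cv2.morphologyEx(m.astype(np.uint8),cv2.MORPH_OPEN,np.ones((5,5)))
    k,l,s,c=cv2.connectedComponentsWithStats(m)
    for i in range(1,k):
        if s[i,4]<400: continue
        q=P[l==i];r=cv2.minAreaRect(q[:,:2].astype(np.float32)*1000)
        print(n,s[i],np.nanmedian(q,0),r, np.median(px[l==i],0))
E
```

```text
scene [    0     8   451   318 39576] [ 1.01906414 -0.10768948  0.09806692] ((1041.4365234375, -280.68011474609375), (968.2490234375, 900.40380859375), 66.34336853027344) [239. 238. 236.]
scene [140  30  50  18 455] [ 1.3473152  -0.57476031  0.10006317] ((1356.10595703125, -575.6181640625), (179.63157653808594, 38.97426986694336), 11.81010627746582) [136. 133. 129.]
scene [  197   228   166   126 11945] [0.53519717 0.05092662 0.10175007] ((544.8803100585938, 50.227012634277344), (228.54965209960938, 209.11573791503906), 89.05907440185547) [251. 251. 249.]
scene [ 96 268  26  24 480] [0.79009829 0.17623291 0.1058238 ] ((796.171142578125, 172.8479461669922), (36.182220458984375, 35.82216262817383), 77.15715789794922) [75. 73. 71.]
scene [ 51 311  29  26 583] [0.78150743 0.2728645  0.10201047] ((786.7822875976562, 270.5379638671875), (37.227359771728516, 39.23179626464844), 35.28453826904297) [ 76. 110. 213.]
scene [  53  355   48   39 1103] [0.69271317 0.33046953 0.09664948] ((701.4205322265625, 324.346435546875), (63.12331008911133, 50.62343978881836), 68.52759552001953) [241. 242. 24
[... 229 characters left out ...]
] [ 0.6899375  -0.41854811  0.10053784] ((678.529541015625, -417.1075134277344), (15.132493019104004, 371.6839599609375), 87.97856903076172) [78. 80. 84.]
side [  285   218   150   125 12057] [0.5519859  0.04653399 0.10337851] ((546.933349609375, 49.03466033935547), (227.75450134277344, 207.20928955078125), 88.65679931640625) [237. 235. 232.]
side [231 388  24  28 531] [0.79775519 0.17475801 0.10793367] ((797.7066040039062, 172.24136352539062), (35.43001174926758, 34.482177734375), 26.791513442993164) [97. 95. 92.]
side [257 449  27  29 612] [0.78911223 0.27128869 0.1031801 ] ((789.0979614257812, 269.9644775390625), (36.097450256347656, 36.59285354614258), 61.58156967163086) [ 88. 117. 195.]
```

The scene view shows the station at about (282,300), with its grey cover tongue at (240,327) and the dark lugs at (212,325) and (283,362). The beaker is at (222,250) and the filters are at (197,310) and (362,351). The -x side faces roughly world +y.

```bash
python3 - <<'E'
from h import *
def rect(P,m,mm,x0,y0,k):
    q=P[m];q=q[~np.isnan(q[:,0])]
    g=np.zeros((400,400),np.uint8)
    i=((q[:,:2]-[x0,y0])*1000).round().astype(int)
    ok=((i>=0)&(i<400)).all(1);i=i[ok];g[i[:,1],i[:,0]]=1
    g=cv2.morphologyEx(g,cv2.MORPH_CLOSE,np.ones((9,9)))
    return g
for n in('scene','side'):
    d=np.load(f'pics/{n}.npz');P=d['P'];z=P[...,2]
    g=rect(P,(z>.095)&(z<.112),0,.35,-.15,0)
    o=cv2.morphologyEx(g,cv2.MORPH_OPEN,cv2.getStructuringElement(cv2.MORPH_ELLIPSE,(51,51)))
    c=max(cv2.findContours(o,0,2)[0],key=cv2.contourArea);r=cv2.minAreaRect(c)
    print(n,np.array(r[0])+[350,-150],r[1:])
    t=cv2.morphologyEx(g*(1-cv2.dilate(o,np.ones((3,3)))),cv2.MORPH_OPEN,np.ones((9,9)))
    for c in cv2.findContours(t,0,2)[0]:
        r2=cv2.minAreaRect(c);print('  tongue?',np.array(r2[0])+[350,-150],r2[1:])
    # small objects
    m=(z>.006)&(z<.025);m=cv2.morphologyEx(m.astype(np.uint8),2,np.ones((3,3)))
    k,l,s,cc=cv2.connectedComponentsWithStats(m)
    for i in range(1,k):
        med=np.nanmedian(P[l==i],0)
        if s[i,4]>60 and np.hypot(med[0]-.55,med[1]-.05)<.4: print('  small',s[i],med.round(3))
E
```

```text
scene [543.92871094  35.93254089] ((196.17431640625, 206.50367736816406), 88.40885925292969)
  tongue? [546.5 149.5] ((29.0, 29.0), 90.0)
  small [ 117  131  163  139 1145] [ 0.878 -0.133  0.016]
  small [321 176  26  14 158] [ 0.654 -0.33   0.017]
  small [213 188  40  43 297] [ 0.796 -0.132  0.015]
  small [412 212  29  41 335] [ 0.415 -0.292  0.012]
  small [184 242  21  18 173] [ 0.785 -0.016  0.017]
  small [154 278  13  10  84] [0.781 0.089 0.016]
  small [ 65 284  34  27 285] [0.879 0.187 0.017]
  small [285 303  74  75 466] [0.448 0.068 0.015]
  small [106 308  32  18 219] [0.776 0.186 0.015]
  small [214 326  12  10  68] [0.62  0.118 0.015]
  small [240 341  39  22 204] [0.534 0.12  0.014]
  small [ 72 394  42  28 309] [0.682 0.333 0.015]
  small [ 101  429  130   51 3390] [0.559 0.338 0.011]
side [546.62838745  34.02026367] ((196.06326293945312, 206.92079162597656), 88.66777801513672)
  tongue? [550.5 148. ] ((30.0, 29.0), 90.0)
  small [333 141  28  40 299] [ 0.42  -0.294  0.014]
  small [179 232  19  39 192] [ 0.808 -0.178  0.014]
  small [210 315  19  19 158] [ 0.791 -0.011  0.019]
  small [254 314  26  12 112] [0.713 0.018 0.015]
  small [395 324  17   8  65] [0.49  0.119 0.015]
  small [345 341  19   8  70] [0.587 0.117 0.014]
  small [321 350  16   8  66] [0.635 0.116 0.016]
  small [ 393  404  158   76 7072] [0.475 0.352 0.012]
  small [240 431  20   8  73] [0.803 0.198 0.015]
```

Call:
arm_command(
  targets=[
    [[0.035, -0.033, -0.004, 0, 0, 0], [0.035, -0.033, -0.004, 0, 0, 0], [0.035, -0.033, -0.004, 0, 0, 0], [0.035, -0.033, -0.004, 0, 0, 0], [0.035, -0.033, -0.004, 0, 0, 0], [0.035, -0.033, -0.004, 0, 0, 0], [0.035, -0.033, -0.004, 0, 0, 0], [0.035, -0.033, -0.004, 0, 0, 0], [0.035, -0.033, -0.004, 0, 0, 0], [0.035, -0.033, -0.004, 0, 0, 0]],
  ],
  jaw=0.06,
  newtons=15,
)

```text
clock: 1.35
position: [0.4425, -0.1165, 0.2857]
ee_rot: [3.066, 0.685, -0.0]
force: [0.5, -0.9, 0.4]
width: 0.645
gripper_force: 0.0
```

Call:
arm_command(
  targets=[
    [[0.035, -0.033, 0, 0, 0, 0], [0.035, -0.033, 0, 0, 0, 0], [0.035, -0.033, 0, 0, 0, 0], [0, 0, 0, 0, 0, -0.16], [0, 0, 0, 0, 0, -0.16], [0, 0, 0, 0, 0, -0.16], [0, 0, 0, 0, 0, -0.16], [0, 0, 0, 0, 0, -0.16], [0, 0, 0, 0, 0, -0.16], [0, 0, 0, 0, 0, -0.14]],
  ],
)

```text
clock: 2.6
position: [0.4949, 0.0162, 0.2854]
ee_rot: [-2.25, -2.192, 0.001]
force: [-0.1, -0.8, -0.4]
width: 0.655
gripper_force: 0.0
```

```bash
cat >> h.py <<'E'
def show():
    s=arm.observe();M=R.from_rotvec(s['ee_rot']).as_matrix()
    print('t',round(s['clock'],2),'p',s['position'].round(4),'tx',M[:,0].round(3),'ty',M[:,1].round(3),'tz',M[:,2].round(3),'q',s['joints'].round(2),'F',s['force'].round(1),'w',round(s['width']*.0918,4),'g',round(s['gripper_force'],1))
    return s,M
E
python3 - <<'E'
from h import *
s,M=show()
im=arm.get_image('wrist');P=cloud(im,s);np.savez('pics/w',P=P,px=im['pixels'])
cv2.imwrite('pics/w1.png',im['pixels'][...,::-1])
z=P[...,2]
m=(z>.09)&(z<.115)
print(im['T_tool_cam'])
for y in np.arange(.12,.18,.005):
    q=P[m&(abs(P[...,1]-y)<.002)]
    if len(q): print(round(y,3),len(q),q[:,0].min().round(4),q[:,0].max().round(4),np.median(q[:,2]).round(4))
E
```

```text
t 2.6 p [0.4949 0.0162 0.2854] tx [ 0.026  1.    -0.   ] ty [ 1.    -0.026 -0.001] tz [-0.001 -0.    -1.   ] q [ 0.3   0.24 -0.53  1.79  0.13  1.15 -0.3 ] F [-0.1 -0.8 -0.4] w 0.0601 g 0.0
[[-3.11705906e-04 -9.67184543e-01 -2.54074718e-01  6.89359772e-02]
 [ 9.99999907e-01 -3.77032645e-04  2.08420064e-04  1.27178332e-03]
 [-2.97375127e-04 -2.54074630e-01  9.67184571e-01 -1.39946560e-01]
 [ 0.00000000e+00  0.00000000e+00  0.00000000e+00  1.00000000e+00]]
0.12 1339 0.4453 0.6516 0.104
0.125 1050 0.4459 0.6498 0.1038
0.13 247 0.4468 0.5638 0.1037
0.135 198 0.534 0.5633 0.1038
0.14 207 0.534 0.5647 0.1038
0.145 209 0.5346 0.5643 0.1037
0.15 207 0.5347 0.5638 0.1038
0.155 215 0.5347 0.5649 0.1039
0.16 182 0.5348 0.565 0.1037
```

Call:
arm_command(
  targets=[
    [[0.046, 0.017, 0, 0, 0, 0], [0.046, 0.017, 0, 0, 0, 0], [0.046, 0.017, 0.02, 0, 0, 0], [0, 0, 0.045, 0, 0, 0], [0, 0, 0.045, 0, 0, 0], [0, 0, 0.04, 0, 0, 0], [0, 0, 0.025, 0, 0, 0], [0, 0, 0.01, 0, 0, 0], [0, 0, 0, 0, 0, 0]],
  ],
  jaw=0.048,
)

```text
clock: 3.78
position: [0.5503, 0.1527, 0.1006]
ee_rot: [-2.256, -2.185, 0.001]
force: [0.9, -0.6, -0.2]
width: 0.525
gripper_force: 0.0
```

Call:
arm_command(
  targets=[
    [[0, 0, 0, 0, 0, 0], [0, 0, 0, 0, 0, 0], [0, 0, 0, 0, 0, 0], [0, 0, 0, 0, 0, 0]],
  ],
  jaw=0.02,
  newtons=20,
)

```text
clock: 4.28
position: [0.5485, 0.153, 0.1014]
ee_rot: [-2.254, -2.186, 0.004]
force: [-8.7, 0.7, 8.3]
width: 0.324
gripper_force: 20.0
```

```bash
python3 - <<'E'
from h import *
s,M=show()
# tool-frame arc about hinge (tool x=front, z=down), from tab measured
p=s['position'];print('gap to tab',p-[.5497,.153,.0998])
r=.2195;a0=np.arctan2(39,216);n=24
A=a0+np.linspace(0,1.78,n+1);x=r*np.cos(A);z=-r*np.sin(A)
print(np.c_[np.diff(x),np.diff(z)].round(3).tolist())
E
```

```text
t 4.28 p [0.5485 0.153  0.1014] tx [ 0.03   1.    -0.001] ty [ 1.    -0.03  -0.003] tz [-0.003 -0.001 -1.   ] q [-0.01  0.56 -0.5   1.83  0.35  0.84 -0.71] F [-8.7  0.7  8.3] w 0.0298 g 20.0
gap to tab [-1.24308973e-03  8.13461212e-06  1.62884526e-03]
[[-0.003, -0.016], [-0.005, -0.016], [-0.006, -0.015], [-0.007, -0.015], [-0.008, -0.014], [-0.009, -0.014], [-0.01, -0.013], [-0.011, -0.012], [-0.012, -0.011], [-0.013, -0.01], [-0.013, -0.009], [-0.014, -0.008], [-0.015, -0.007], [-0.015, -0.006], [-0.015, -0.005], [-0.016, -0.004], [-0.016, -0.003], [-0.016, -0.002], [-0.016, -0.0], [-0.016, 0.001], [-0.016, 0.002], [-0.016, 0.003], [-0.016, 0.004], [-0.015, 0.006]]
```

Call:
arm_command(
  targets=[
    [[-0.003, 0, -0.016, 0, 0, 0], [-0.005, 0, -0.016, 0, 0, 0], [-0.006, 0, -0.015, 0, 0, 0], [-0.007, 0, -0.015, 0, 0, 0], [-0.008, 0, -0.014, 0, 0, 0], [-0.009, 0, -0.014, 0, 0, 0], [-0.01, 0, -0.013, 0, 0, 0], [-0.011, 0, -0.012, 0, 0, 0], [-0.012, 0, -0.011, 0, 0, 0], [-0.013, 0, -0.01, 0, 0, 0]],
  ],
)

```text
clock: 5.52
position: [0.5462, 0.0689, 0.2378]
ee_rot: [-2.254, -2.187, 0.002]
force: [-5.8, 1.2, -0.7]
width: 0.327
gripper_force: 20.0
```

```bash
cat >> h.py <<'E'
def ang(hy,hz,p): return np.arctan2(p[2]-hz,p[1]-hy),np.hypot(p[2]-hz,p[1]-hy)
E
python3 - <<'E'
from h import *
s,M=show();a,r=ang(-.0625,.06,s['position']);print(a-.1786,r)
E
```

```text
t 5.53 p [0.5462 0.0689 0.2378] tx [0.03 1.   0.  ] ty [ 1.    -0.03  -0.002] tz [-0.002  0.    -1.   ] q [ 0.19  0.38 -0.55  1.73  0.22  1.09 -0.46] F [-5.8  1.2 -0.7] w 0.03 g 20.0
0.7556621762348973 0.22111501162832697
```

Call:
arm_command(
  targets=[
    [[-0.013, 0, -0.009, 0, 0, 0], [-0.014, 0, -0.008, 0, 0, 0], [-0.015, 0, -0.007, 0, 0, 0], [-0.015, 0, -0.006, 0, 0, 0], [-0.015, 0, -0.005, 0, 0, 0], [-0.016, 0, -0.004, 0, 0, 0], [-0.016, 0, -0.003, 0, 0, 0], [-0.016, 0, -0.002, 0, 0, 0], [-0.016, 0, 0, 0, 0, 0], [-0.016, 0, 0.001, 0, 0, 0]],
  ],
)

```text
clock: 6.78
position: [0.5421, -0.084, 0.2806]
ee_rot: [-2.256, -2.186, 0.002]
force: [-4.7, 1.9, -0.6]
width: 0.326
gripper_force: 20.0
```

Call:
arm_command(
  targets=[
    [[-0.016, 0, 0.002, 0, 0, 0], [-0.016, 0, 0.003, 0, 0, 0], [-0.014, 0, 0.004, 0, 0, 0], [-0.005, 0, 0.002, 0, 0, 0], [0, 0, 0, 0, 0, 0]],
  ],
)

```text
clock: 7.4
position: [0.5408, -0.1358, 0.2693]
ee_rot: [2.257, 2.184, -0.003]
force: [-6.8, -1.5, 4.0]
width: 0.324
gripper_force: 20.0
```

```bash
python3 - <<'E'
from h import *
s,M=show();a,r=ang(-.0625,.06,s['position']);print(a-.1786,r)
im=arm.get_image('scene');cv2.imwrite('pics/s2.png',im['pixels'][...,::-1]);np.savez('pics/s2',P=cloud(im),px=im['pixels'])
E
```

```text
t 7.4 p [ 0.5408 -0.1358  0.2693] tx [ 0.033  0.999 -0.001] ty [ 0.999 -0.033 -0.001] tz [-0.001 -0.001 -1.   ] q [ 0.51  0.35 -0.49  1.67  0.18  1.16 -0.05] F [-6.8 -1.5  4. ] w 0.0298 g 20.0
1.7292429869548023 0.22180047970338262
```

View pics/s2.png

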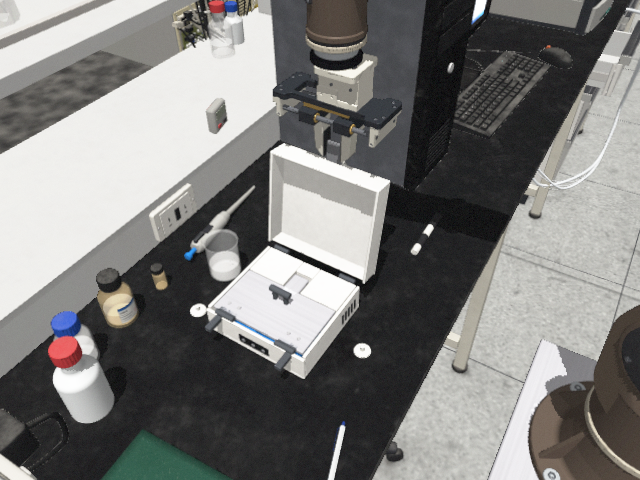

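The cover is open and leaning back while still held. The leaf is folded in, with its dark pull at about (280,294). I'll press the cover onto its stop, let go and back off upward.

Call:
arm_command(
  targets=[
    [[-0.006, 0, 0.002, 0, 0, 0], [-0.003, 0, 0.001, 0, 0, 0], [0, 0, 0, 0, 0, 0], [0, 0, 0, 0, 0, 0]],
  ],
)

```text
clock: 7.95
position: [0.5407, -0.1411, 0.2674]
ee_rot: [-2.253, -2.187, -0.002]
force: [-11.0, 6.5, 11.9]
width: 0.322
gripper_force: 20.0
```

Call:
arm_command(
  targets=[
    [[0, 0, 0, 0, 0, 0], [0, 0, 0, 0, 0, 0], [0, 0, -0.02, 0, 0, 0], [0, 0, -0.04, 0, 0, 0], [0, 0, -0.03, 0, 0, 0], [0.04, 0, 0, 0, 0, 0], [0.05, 0, 0, 0, 0, 0], [0.05, 0, 0, 0, 0, 0], [0.05, 0, 0, 0, 0, 0]],
  ],
  jaw=0.06,
)

```text
clock: 9.07
position: [0.5476, 0.0479, 0.3561]
ee_rot: [2.256, 2.185, 0.002]
force: [0.1, 0.3, -0.2]
width: 0.654
gripper_force: 0.0
```

```bash
python3 - <<'E'
from h import *
s,M=show()
im=arm.get_image('wrist');P=cloud(im,s);np.savez('pics/w3',P=P,px=im['pixels'])
cv2.imwrite('pics/w3.png',im['pixels'][...,::-1])
m=(P[...,2]>.075)&(P[...,2]<.1)&(im['pixels'].max(-1)<90)&(P[...,1]<.1)&(P[...,1]>-.03)
m=cv2.morphologyEx(m.astype(np.uint8),2,np.ones((3,3)))
k,l,st,c=cv2.connectedComponentsWithStats(m)
for i in range(1,k):
    if st[i,4]>50:
        q=P[l==i];print(st[i],np.median(q,0).round(4),np.percentile(q,2,0).round(4),np.percentile(q,98,0).round(4))
E
```

```text
t 9.07 p [0.5476 0.0479 0.3561] tx [ 0.032  0.999 -0.   ] ty [ 0.999 -0.032  0.002] tz [ 0.002 -0.    -1.   ] q [ 0.25  0.3  -0.57  1.55  0.16  1.34 -0.37] F [ 0.1  0.3 -0.2] w 0.0601 g 0.0
```

View pics/w3.png

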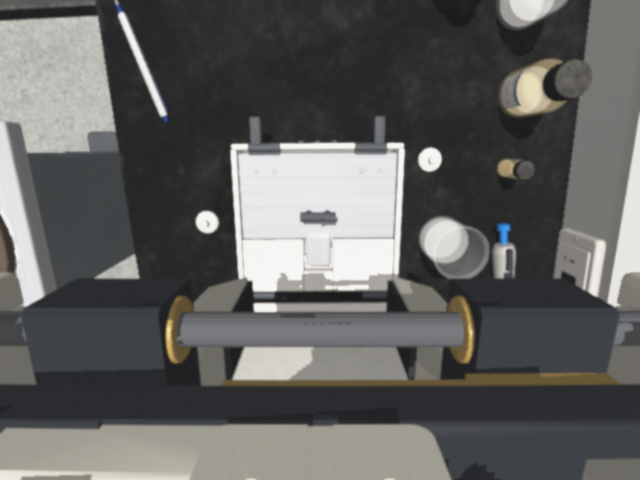

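The wrist view shows the pull at (318,217), the leaf folded in, and the lugs at (255,133) and (380,133). The filters are undisturbed at (207,222) and (430,160).

```bash
python3 - <<'E'
from h import *
d=np.load('pics/w3.npz');P=d['P'];px=d['px']
m=(px[205:230,295:342].max(-1)<110);q=P[205:230,295:342][m]
print(m.sum(),np.nanmedian(q,0).round(4),np.nanpercentile(q,3,0).round(4),np.nanpercentile(q,97,0).round(4))
im=arm.get_image('scene');Q=cloud(im);p=Q[145:190,275:380];p=p[(p[...,2]>.2)]
print('cover top',np.nanpercentile(p[:,2],98),np.nanmedian(p[p[:,2]>.235],0))
E
```

```text
152 [0.5494 0.0371 0.088 ] [0.5306 0.0343 0.0827] [0.5637 0.0439 0.09  ]
cover top 0.421297817578472 [ 0.50103151 -0.0992651   0.24629158]
```

Call:
arm_command(
  targets=[
    [[-0.004, 0, 0.05, 0, 0, 0], [-0.005, 0, 0.055, 0, 0, 0], [0, 0.001, 0.055, 0, 0, 0], [0, 0, 0.05, 0, 0, 0], [0, 0, 0.035, 0, 0, 0], [0, 0, 0.018, 0, 0, 0], [0, 0, 0.009, 0, 0, 0], [0, 0, 0, 0, 0, 0]],
  ],
)

```text
clock: 10.18
position: [0.5484, 0.0377, 0.0842]
ee_rot: [2.255, 2.186, 0.001]
force: [0.9, 0.1, -0.7]
width: 0.651
gripper_force: 0.0
```

Call:
arm_command(
  targets=[
    [[0, 0, 0, 0, 0, 0], [0, 0, 0, 0, 0, 0], [0, 0, 0, 0, 0, 0], [0, 0, 0, 0, 0, 0]],
  ],
  jaw=0.03,
  newtons=20,
)

```text
clock: 10.68
position: [0.5454, 0.0378, 0.084]
ee_rot: [-2.254, -2.186, 0.006]
force: [-9.7, 0.1, 8.8]
width: 0.431
gripper_force: 20.0
```

```bash
python3 - <<'E'
from h import *
s,M=show()
# arc of pull about leaf hinge; tool tilts by b about tool y as leaf turns by t
r=np.hypot(75,22)/1000;a0=np.arctan2(22,75)
n=16;T=np.linspace(0,1.57,n+1)
# vector from hinge: (-cos, up sin) in (front,up)
X=-r*np.cos(a0+T);Z=r*np.sin(a0+T)
B=np.clip((T-.2)*.5,0,.65)
b0=0
for i in range(n):
    df,du=X[i+1]-X[i],Z[i+1]-Z[i]
    b=B[i]   # tool z=(-sin b front, -cos b up); tool x=(cos b, -sin b)
    print(round(T[i+1],2),[round(df*np.cos(b)-du*np.sin(b),4),0,round(-df*np.sin(b)-du*np.cos(b),4),0,round(B[i+1]-B[i],3),0])
E
```

```text
t 10.68 p [0.5454 0.0378 0.084 ] tx [ 0.031  1.    -0.001] ty [ 1.    -0.031 -0.004] tz [-0.004 -0.001 -1.   ] q [ 0.18  0.55 -0.49  1.9   0.36  0.77 -0.53] F [-9.7  0.1  8.8] w 0.0396 g 20.0
0.1 [np.float64(0.0025), 0, np.float64(-0.0072), 0, np.float64(0.0), 0]
0.2 [np.float64(0.0032), 0, np.float64(-0.007), 0, np.float64(0.0), 0]
0.29 [np.float64(0.0039), 0, np.float64(-0.0066), 0, np.float64(0.047), 0]
0.39 [np.float64(0.0042), 0, np.float64(-0.0064), 0, np.float64(0.049), 0]
0.49 [np.float64(0.0045), 0, np.float64(-0.0062), 0, np.float64(0.049), 0]
0.59 [np.float64(0.0048), 0, np.float64(-0.006), 0, np.float64(0.049), 0]
0.69 [np.float64(0.0051), 0, np.float64(-0.0057), 0, np.float64(0.049), 0]
0.78 [np.float64(0.0054), 0, np.float64(-0.0055), 0, np.float64(0.049), 0]
0.88 [np.float64(0.0056), 0, np.float64(-0.0052), 0, np.float64(0.049), 0]
0.98 [np.float64(0.0059), 0, np.float64(-0.0049), 0, np.float64(0.049), 0]
1.08 [np.float64(0.0061), 0, np.float64(-0.0046), 0, np.float64(0.049), 0]
1.18 [np.float64(0.0063), 0, np.float64(-0.0043), 0, np.float64(0.049), 0]
1.28 [np.float64(0.0065), 0, np.float64(-0.004), 0, np.float64(0.049), 0]
1.37 [np.float64(0.0067), 0, np.float64(-0.0037), 0, np.float64(0.049), 0]
1.47 [np.float64(0.0069), 0, np.float64(-0.0033), 0, np.float64(0.049), 0]
1.57 [np.float64(0.0071), 0, np.float64(-0.003), 0, np.float64(0.014), 0]
```

Call:
arm_command(
  targets=[
    [[0.0025, 0, -0.007, 0, 0, 0], [0.003, 0, -0.007, 0, 0, 0], [0.004, 0, -0.0065, 0, -0.047, 0], [0.004, 0, -0.0065, 0, -0.049, 0], [0.0045, 0, -0.006, 0, -0.049, 0], [0.005, 0, -0.006, 0, -0.049, 0], [0.005, 0, -0.0055, 0, -0.049, 0], [0.0055, 0, -0.0055, 0, -0.049, 0]],
  ],
)

```text
clock: 11.68
position: [0.5464, 0.0732, 0.1295]
ee_rot: [2.099, 2.032, -0.319]
force: [-8.2, -3.8, -2.9]
width: 0.432
gripper_force: 20.0
```

```bash
python3 - <<'E'
from h import *
s,M=show();p=s['position'];print('leaf',np.arctan2(p[2]-.06,.1145-p[1])-np.arctan2(22,75),np.hypot(p[2]-.06,.1145-p[1]))
E
```

```text
t 11.68 p [0.5464 0.0732 0.1295] tx [ 0.03   0.956 -0.293] ty [ 0.999 -0.033 -0.005] tz [-0.014 -0.293 -0.956] q [-0.13  0.53 -0.38  1.81  0.52  1.05 -0.82] F [-8.2 -3.8 -2.9] w 0.0396 g 20.0
leaf 0.74940536716665 0.08078978794190937
```

Call:
arm_command(
  targets=[
    [[0.0056, 0, -0.005, 0, -0.049, 0], [0.006, 0, -0.005, 0, -0.049, 0], [0.006, 0, -0.0045, 0, -0.049, 0], [0.0063, 0, -0.0043, 0, -0.049, 0], [0.0065, 0, -0.004, 0, -0.049, 0], [0.0067, 0, -0.0037, 0, -0.049, 0], [0.007, 0, -0.0033, 0, -0.049, 0], [0.007, 0, -0.003, 0, -0.014, 0], [0, 0, 0, 0, 0, 0]],
  ],
)

```text
clock: 12.8
position: [0.548, 0.1354, 0.1363]
ee_rot: [1.879, 1.825, -0.638]
force: [-12.4, 1.9, 7.7]
width: 0.433
gripper_force: 20.0
```

```bash
python3 - <<'E'
from h import *
s,M=show();p=s['position'];print('leaf',np.arctan2(p[2]-.06,.1145-p[1])-np.arctan2(22,75),np.hypot(p[2]-.06,.1145-p[1]))
im=arm.get_image('side');P=cloud(im);np.savez('pics/d4',P=P,px=im['pixels']);cv2.imwrite('pics/d4.png',im['pixels'][...,::-1])
E
```

```text
t 12.8 p [0.548  0.1354 0.1363] tx [ 0.022  0.796 -0.605] ty [ 1.    -0.031 -0.005] tz [-0.022 -0.605 -0.796] q [-0.45  0.69 -0.29  1.65  0.65  1.39 -1.06] F [-12.4   1.9   7.7] w 0.0397 g 20.0
leaf 1.5529109264516952 0.0791109241158111
```

View pics/d4.png

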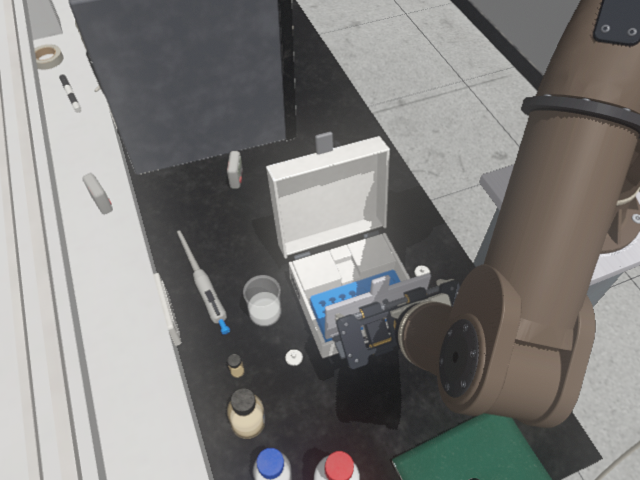

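The side view shows the cover on its stop and the leaf upright, with its tongue at about (380,287) and the gripper on the pull. I'll release and back off along the tool axis.

Call:
arm_command(
  targets=[
    [[0, 0, 0, 0, 0, 0], [0, 0, 0, 0, 0, 0], [0, 0, -0.01, 0, 0, 0], [0, 0, -0.03, 0, 0, 0], [0, 0, -0.04, 0, 0, 0], [0, 0, -0.04, 0, 0, 0], [0, 0, -0.03, 0, 0, 0]],
  ],
  jaw=0.058,
)

```text
clock: 13.72
position: [0.5538, 0.2266, 0.2576]
ee_rot: [1.881, 1.824, -0.629]
force: [0.4, 0.9, -1.1]
width: 0.635
gripper_force: 0.0
```

```bash
python3 - <<'E'
from h import *
s,M=show()
for n in ('side','scene','wrist'):
    im=arm.get_image(n);P=cloud(im,s);cv2.imwrite(f'pics/5{n}.png',im['pixels'][...,::-1])
    for lo,hi in((.07,.1),(.12,.16),(.17,.175),(.175,.18),(.18,.185),(.185,.19),(.19,.195),(.195,.205)):
        m=(P[...,2]>lo)&(P[...,2]<hi)&(abs(P[...,1]-.112)<.03)&(abs(P[...,0]-.548)<.08)
        q=P[m]
        if len(q)>8: print(n,lo,len(q),np.median(q,0).round(4),np.percentile(q,4,0).round(4),np.percentile(q,96,0).round(4))
E
```

```text
t 13.72 p [0.5538 0.2266 0.2576] tx [ 0.025  0.797 -0.603] ty [ 1.    -0.03   0.001] tz [-0.017 -0.603 -0.798] q [-0.56  0.64 -0.31  1.38  0.58  1.68 -0.99] F [ 0.4  0.9 -1.1] w 0.0583 g 0.0
side 0.07 549 [0.5683 0.112  0.0849] [0.4731 0.1097 0.0708] [0.6232 0.115  0.0988]
side 0.12 1342 [0.5503 0.1108 0.1401] [0.4765 0.1079 0.1228] [0.6206 0.1368 0.158 ]
side 0.17 31 [0.5514 0.109  0.172 ] [0.5378 0.106  0.1703] [0.5629 0.1099 0.1747]
side 0.175 38 [0.5517 0.1084 0.1777] [0.536  0.1042 0.1752] [0.5626 0.1099 0.1796]
side 0.18 27 [0.5486 0.1087 0.1827] [0.5351 0.1034 0.1803] [0.5627 0.1093 0.1845]
side 0.185 31 [0.5507 0.1083 0.1871] [0.5368 0.1057 0.1851] [0.5623 0.1091 0.1894]
side 0.19 30 [0.5517 0.108  0.1923] [0.5378 0.106  0.1901] [0.5631 0.1093 0.1948]
side 0.195 102 [0.5482 0.1058 0.1988] [0.5352 0.1015 0.1956] [0.5618 0.1089 0.2013]
scene 0.07 742 [0.527  0.114  0.0833] [0.4726 0.1116 0.0709] [0.6048 0.1162 0.0986]
scene 0.12 1629 [0.541  0.1121 0.1397] [0.4746 0.1089 0.123 ] [0.6196 0.1382 0.1584]
scene 0.17 33 [0.5412 0.1099 0.1727] [0.5312 0.1077 0.1702] [0.5581 0.1114 0.
[... 314 characters left out ...]
3] [0.5575 0.1107 0.1949]
scene 0.195 87 [0.5451 0.1073 0.1976] [0.5322 0.1027 0.1954] [0.5586 0.1101 0.1995]
wrist 0.07 4097 [0.5482 0.1103 0.0857] [0.4742 0.1079 0.0714] [0.6216 0.1129 0.0989]
wrist 0.12 7725 [0.5478 0.1088 0.1415] [0.4747 0.1061 0.1227] [0.6212 0.1355 0.1586]
wrist 0.17 200 [0.5477 0.1075 0.1727] [0.5341 0.1062 0.1703] [0.5612 0.1087 0.1749]
wrist 0.175 215 [0.5477 0.1074 0.1776] [0.5335 0.1055 0.1752] [0.5611 0.1086 0.1799]
wrist 0.18 212 [0.5477 0.1072 0.1826] [0.5337 0.1058 0.1802] [0.561  0.1082 0.1848]
wrist 0.185 220 [0.547  0.107  0.1875] [0.5339 0.1057 0.1852] [0.5609 0.1082 0.1897]
wrist 0.19 70 [0.5478 0.1067 0.1907] [0.5353 0.1059 0.1901] [0.5603 0.108  0.1915]
```

Call:
arm_command(
  targets=[
    [[0, 0, 0, 0, 0.16, 0], [0, 0, 0, 0, 0.16, 0], [0, 0, 0, 0, 0.16, 0], [0, 0, 0, 0, 0.167, 0], [-0.04, -0.001, 0, 0, 0, 0], [-0.05, -0.002, 0, 0, 0, 0], [-0.032, 0, 0, 0, 0, 0], [0, 0, 0, 0, 0, 0]],
  ],
  jaw=0.052,
)

```text
clock: 14.88
position: [0.5466, 0.0984, 0.2549]
ee_rot: [2.261, 2.178, -0.006]
force: [-0.2, 0.3, -0.2]
width: 0.568
gripper_force: 0.0
```

```bash
python3 - <<'E'
from h import *
show()
E
```

```text
t 14.88 p [0.5466 0.0984 0.2549] tx [ 0.038  0.999 -0.004] ty [ 0.999 -0.038 -0.001] tz [-0.001 -0.004 -1.   ] q [ 0.07  0.36 -0.46  1.7   0.18  1.13 -0.48] F [-0.2  0.3 -0.2] w 0.0521 g 0.0
```

Call:
arm_command(
  targets=[
    [[0.006, 0.001, 0.01, 0, 0, 0], [0, 0, 0.025, 0, 0, 0], [0, 0, 0.02, 0, 0, 0], [0, 0, 0.01, 0, 0, 0], [0, 0, 0, 0, 0, 0]],
  ],
)

```text
clock: 15.5
position: [0.5475, 0.1098, 0.19]
ee_rot: [2.254, 2.188, -0.004]
force: [-0.2, -0.4, 0.8]
width: 0.567
gripper_force: 0.0
```

Call:
arm_command(
  targets=[
    [[0, 0, 0, 0, 0, 0], [0, 0, 0, 0, 0, 0], [0, 0, 0, 0, 0, 0], [0, 0, 0, 0, 0, 0]],
  ],
  jaw=0.02,
  newtons=25,
)

```text
clock: 16.0
position: [0.5473, 0.1089, 0.1913]
ee_rot: [2.255, 2.186, -0.004]
force: [-5.2, -0.7, 5.5]
width: 0.325
gripper_force: 25.0
```

```bash
python3 - <<'E'
from h import *
s,M=show();p=s['position']
hy,hz=.1132,.06
r=np.hypot(130,4)/1000
a=np.arctan2(p[2]-hz,hy-p[1]);print('leaf',a+np.arctan2(4,130),np.hypot(p[2]-hz,p[1]-hy))
n=26;A=np.linspace(a,3.17,n+1)  # tab angle = leaf - .031
X=-r*np.cos(A);Z=r*np.sin(A)
print(np.c_[np.diff(X),-np.diff(Z)].round(4).tolist())
E
```

```text
t 16.0 p [0.5473 0.1089 0.1913] tx [ 0.031  1.    -0.002] ty [ 1.    -0.031 -0.001] tz [-0.001 -0.002 -1.   ] q [ 0.04  0.42 -0.46  1.78  0.22  0.99 -0.53] F [-5.2 -0.7  5.5] w 0.0299 g 25.0
leaf 1.5689409492603053 0.1313650468012541
[[0.0082, -0.0], [0.0081, 0.0005], [0.0081, 0.001], [0.008, 0.0015], [0.0079, 0.002], [0.0078, 0.0025], [0.0076, 0.003], [0.0074, 0.0035], [0.0072, 0.0039], [0.0069, 0.0044], [0.0066, 0.0048], [0.0063, 0.0052], [0.006, 0.0056], [0.0056, 0.0059], [0.0052, 0.0063], [0.0048, 0.0066], [0.0044, 0.0069], [0.0039, 0.0071], [0.0035, 0.0074], [0.003, 0.0076], [0.0025, 0.0078], [0.0021, 0.0079], [0.0016, 0.008], [0.001, 0.0081], [0.0005, 0.0081], [0.0, 0.0082]]
```

Call:
arm_command(
  targets=[
    [[0.008, 0, 0, 0, 0, 0], [0.008, 0, 0.0005, 0, 0, 0], [0.008, 0, 0.001, 0, 0, 0], [0.008, 0, 0.0015, 0, 0, 0], [0.008, 0, 0.002, 0, 0, 0], [0.0078, 0, 0.0025, 0, 0, 0], [0.0076, 0, 0.003, 0, 0, 0], [0.0074, 0, 0.0035, 0, 0, 0], [0.0072, 0, 0.004, 0, 0, 0], [0.007, 0, 0.0044, 0, 0, 0]],
  ],
)

```text
clock: 17.25
position: [0.5494, 0.1875, 0.169]
ee_rot: [-2.254, -2.188, 0.002]
force: [-6.5, 2.8, 5.9]
width: 0.321
gripper_force: 25.0
```

Call:
arm_command(
  targets=[
    [[0.0066, 0, 0.0048, 0, 0, 0], [0.0063, 0, 0.0052, 0, 0, 0], [0.006, 0, 0.0056, 0, 0, 0], [0.0056, 0, 0.006, 0, 0, 0], [0.0052, 0, 0.0063, 0, 0, 0], [0.0048, 0, 0.0066, 0, 0, 0], [0.0044, 0, 0.007, 0, 0, 0], [0.004, 0, 0.007, 0, 0, 0]],
  ],
)

```text
clock: 18.25
position: [0.5505, 0.2313, 0.1202]
ee_rot: [-2.252, -2.188, -0.0]
force: [-5.0, 5.8, 2.9]
width: 0.321
gripper_force: 25.0
```

```bash
python3 - <<'E'
from h import *
s,M=show();p=s['position']
hy,hz=.1132,.06
a=np.arctan2(p[2]-hz,hy-p[1]);print('leaf',a+np.arctan2(4,130),np.hypot(p[2]-hz,p[1]-hy))
E
```

```text
t 18.25 p [0.5505 0.2313 0.1202] tx [0.029 1.    0.001] ty [ 1.    -0.029 -0.001] tz [-0.001  0.001 -1.   ] q [-0.18  0.56 -0.44  1.75  0.29  0.89 -0.78] F [-5.   5.8  2.9] w 0.0294 g 25.0
leaf 2.701333969088405 0.13257423753260913
```

Still held firmly. I'll continue down and feel for the stop.

Call:
arm_command(
  targets=[
    [[0.0035, 0, 0.0074, 0, 0, 0], [0.003, 0, 0.0076, 0, 0, 0], [0.002, 0, 0.0078, 0, 0, 0], [0.002, 0, 0.0079, 0, 0, 0], [0.001, 0, 0.008, 0, 0, 0], [0.0005, 0, 0.008, 0, 0, 0]],
  ],
)

```text
clock: 19.0
position: [0.5509, 0.2449, 0.0735]
ee_rot: [-2.25, -2.189, -0.003]
force: [-4.7, 10.8, 1.3]
width: 0.322
gripper_force: 25.0
```

Call:
arm_command(
  targets=[
    [[0, 0, 0.004, 0, 0, 0], [0, 0, 0.004, 0, 0, 0], [0, 0, 0, 0, 0, 0]],
  ],
)

```text
clock: 19.38
position: [0.5509, 0.2453, 0.0655]
ee_rot: [-2.25, -2.189, -0.004]
force: [-5.4, 11.8, 0.9]
width: 0.326
gripper_force: 25.0
```

```bash
python3 - <<'E'
from h import *
s,M=show();p=s['position']
hy,hz=.1132,.06
a=np.arctan2(p[2]-hz,hy-p[1]);print('leaf',a%6.283+np.arctan2(4,130),np.hypot(p[2]-hz,p[1]-hy))
E
```

```text
t 19.38 p [0.5509 0.2453 0.0655] tx [0.027 1.    0.004] ty [ 1.    -0.027 -0.   ] tz [-0.     0.004 -1.   ] q [-0.23  0.64 -0.41  1.78  0.33  0.79 -0.83] F [-5.4 11.8  0.9] w 0.0299 g 25.0
leaf 3.1310989648672374 0.13220257651729236
```

Call:
arm_command(
  targets=[
    [[-0.001, 0, 0.002, 0, 0, 0], [-0.001, 0, 0.002, 0, 0, 0], [0, 0, 0.002, 0, 0, 0], [0, 0, 0, 0, 0, 0]],
  ],
)

```text
clock: 19.88
position: [0.5509, 0.2451, 0.06]
ee_rot: [-2.248, -2.189, -0.008]
force: [-4.8, 16.4, -0.9]
width: 0.321
gripper_force: 25.0
```

Call:
arm_command(
  targets=[
    [[0, 0, 0.002, 0, 0, 0], [0, 0, 0.002, 0, 0, 0], [0, 0, 0, 0, 0, 0]],
  ],
)

```text
clock: 20.25
position: [0.5509, 0.2449, 0.0558]
ee_rot: [-2.248, -2.189, -0.007]
force: [-4.9, 16.7, -1.3]
width: 0.323
gripper_force: 25.0
```

Call:
arm_command(
  targets=[
    [[0, 0, 0.002, 0, 0, 0], [0, 0, 0.002, 0, 0, 0], [0, 0, 0, 0, 0, 0]],
  ],
)

```text
clock: 20.62
position: [0.5509, 0.2446, 0.0517]
ee_rot: [-2.248, -2.189, -0.007]
force: [-4.9, 15.0, -1.8]
width: 0.322
gripper_force: 25.0
```

Call:
arm_command(
  targets=[
    [[-0.001, 0, 0.002, 0, 0, 0], [0, 0, 0.002, 0, 0, 0], [0, 0, 0, 0, 0, 0]],
  ],
)

```text
clock: 21.0
position: [0.5509, 0.2442, 0.0497]
ee_rot: [-2.248, -2.19, -0.008]
force: [-10.6, 12.2, 19.5]
width: 0.321
gripper_force: 25.0
```

Call:
arm_command(
  targets=[
    [[-0.001, 0, 0.002, 0, 0, 0], [0, 0, 0.002, 0, 0, 0], [0, 0, 0, 0, 0, 0]],
  ],
)

```text
clock: 21.38
position: [0.551, 0.2429, 0.0467]
ee_rot: [-2.249, -2.19, -0.008]
force: [-15.1, 9.2, 30.6]
width: 0.32
gripper_force: 25.0
```

```bash
python3 - <<'E'
from h import *
s,M=show()
im=arm.get_image('scene');P=cloud(im);cv2.imwrite('pics/s6.png',cv2.resize(im['pixels'][220:440,120:420,::-1],None,fx=2,fy=2))
for y in np.arange(.12,.24,.01):
    m=(abs(P[...,1]-y)<.004)&(P[...,2]>.03)&(P[...,2]<.085)&(abs(P[...,0]-.548)<.085)
    q=P[m]; 
    if len(q)>8: print(round(y,3),len(q),np.median(q,0).round(4))
E
```

```text
t 21.38 p [0.551  0.2429 0.0467] tx [0.027 1.    0.006] ty [ 1.    -0.027  0.002] tz [ 0.002  0.006 -1.   ] q [-0.23  0.66 -0.4   1.8   0.35  0.75 -0.84] F [-15.1   9.2  30.6] w 0.0294 g 25.0
0.12 239 [0.5414 0.1208 0.0649]
0.13 425 [0.5353 0.13   0.0654]
0.14 349 [0.5207 0.1397 0.0648]
0.15 300 [0.5116 0.1501 0.064 ]
0.16 319 [0.513  0.1601 0.0632]
0.17 290 [0.5097 0.1699 0.0628]
0.18 153 [0.5221 0.1798 0.0619]
0.19 57 [0.4716 0.1898 0.061 ]
0.2 47 [0.4699 0.2    0.0605]
0.21 57 [0.4708 0.2101 0.0599]
0.22 56 [0.4708 0.2203 0.0589]
```

View pics/s6.png

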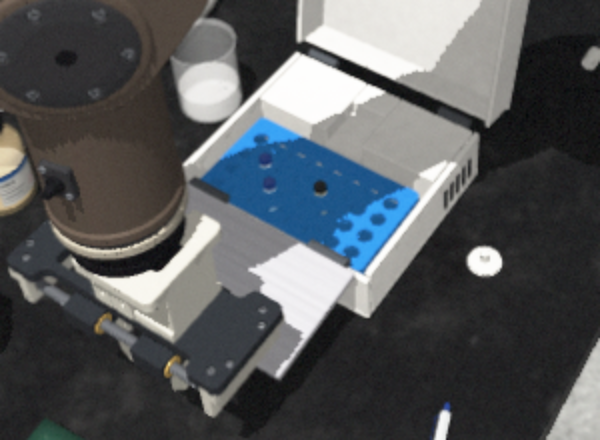

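The leaf bears on its stop: upward force rose to 30 N and its slope puts it at about 3.21 rad. I'll ease off, open and retreat upward.

Call:
arm_command(
  targets=[
    [[0, 0, -0.003, 0, 0, 0], [0, 0, 0, 0, 0, 0]],
  ],
)

```text
clock: 21.68
position: [0.5508, 0.2429, 0.0473]
ee_rot: [-2.248, -2.189, -0.008]
force: [-5.3, 16.2, -2.1]
width: 0.32
gripper_force: 25.0
```

Call:
arm_command(
  targets=[
    [[0, 0, 0, 0, 0, 0], [0, 0, 0, 0, 0, 0], [0, 0, 0, 0, 0, 0], [0, 0, -0.01, 0, 0, 0], [0, 0, -0.02, 0, 0, 0], [0, 0, -0.05, 0, 0, 0], [0, 0, -0.05, 0, 0, 0], [0, 0, -0.05, 0, 0, 0], [0, 0, -0.05, 0, 0, 0], [0, 0, 0, 0, 0, 0]],
  ],
  jaw=0.055,
)

```text
clock: 22.92
position: [0.5537, 0.2381, 0.2812]
ee_rot: [2.253, 2.184, 0.01]
force: [0.4, 0.3, 0.3]
width: 0.6
gripper_force: 0.0
```

```bash
python3 - <<'E'
from h import *
s,M=show()
im=arm.get_image('wrist');P=cloud(im,s)
for y in np.arange(.13,.25,.02):
    m=(abs(P[...,1]-y)<.004)&(P[...,2]>.03)&(P[...,2]<.085)&(abs(P[...,0]-.548)<.085)
    q=P[m]; 
    if len(q)>8: print(round(y,3),len(q),np.median(q,0).round(4))
im=arm.get_image('side');cv2.imwrite('pics/d7.png',im['pixels'][...,::-1])
E
```

```text
t 22.93 p [0.5537 0.2381 0.2812] tx [0.031 1.    0.002] ty [ 0.999 -0.031  0.007] tz [ 0.007  0.002 -1.   ] q [-0.16  0.41 -0.48  1.55  0.2   1.21 -0.71] F [0.4 0.3 0.3] w 0.0551 g 0.0
0.15 911 [0.5531 0.15   0.0663]
0.17 936 [0.5547 0.17   0.0647]
0.19 1327 [0.5485 0.19   0.0631]
0.21 1340 [0.548  0.21   0.0615]
0.23 245 [0.5509 0.23   0.0598]
```

View pics/d7.png

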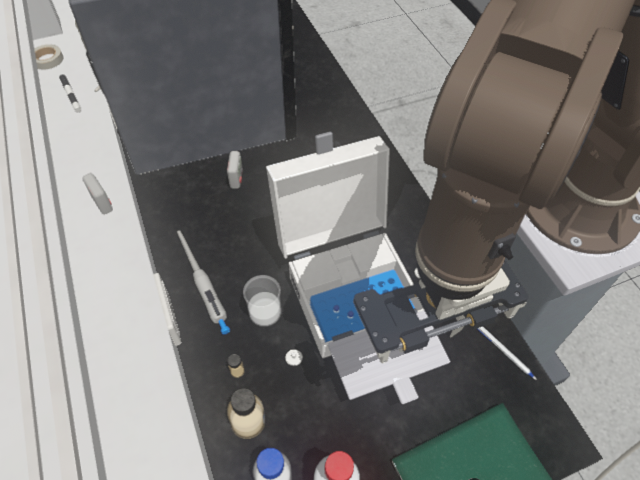

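The cover is back on its stop and the leaf is folded out at about 3.22 rad. The gripper is clear, and the beaker (262,300) and the filter in view (294,357) are unmoved.

```bash
python3 -c "
from cell import arm
print(arm.sign_off())"
```

```text
the job is handed in; nothing more can be done
None
```

The job is handed in: the cover leans back on its stop, the leaf was lowered by hand onto its stop at about 3.22 rad and let go, and I saw no sign of the beaker, filters or marker being disturbed; the sign-off returned no verdict.

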